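Draw the brass coils' drying tray out from under its hood

TASK

The small amber glass dish stands in the way of the drying tray that holds the bright brass coils: push the dish along the table to the left or right until it is fully clear of the tray's way. Then hook a fingertip behind that tray's blue front lip and draw the tray out all the way to its stop, gently, without letting it touch the dish. Do not pinch or lift anything, and leave the tray of dark coils and everything else where it stands.

Things in the scene. Friction and masses are not known exactly. Their poses are not given: they have to be found in the camera images.
- brass_rack: Fixed low drying rack, 250 mm deep, 164 mm wide: two side rails 30 mm high and, over its rear part only (from 105 to 250 mm behind the origin), a grey slotted hood 64 mm high. Origin on the table right below the middle of the tray's lip when the tray is fully shut; x points level into the rack (away from the robot, within 0.2 rad), y to the left along the lip, z up. This one's tray holds the bright brass coils; it may be the left or the right rack.
- brass_tray (a joint): Slide of the dark steel mesh tray in m: 0 fully shut under the hood, growing as it is drawn out along the rack's -x, to a hard stop at 0.140. It starts anywhere from 0 to 0.03, slides with a drag of about 2 to 3 N and stays where it is left. The tray is 140 mm wide and 240 mm long, its floor's upper face 14 mm above the table, with side walls up to 34 mm. Flat 41 mm coils lie fixed in it, 3 mm thick; the first row begins 57 mm behind the lip, the strip between is bare floor.
- brass_lip (a point): The blue upright front lip of that tray: a plate 140 mm wide (y), 6 mm thick (x, so 3 mm either side of this point), top edge 48 mm above the table, lower edge 10 mm. This point is the middle of the lip's top edge and moves with the tray.
- dark_rack: The other drying rack, of the same make, with nearly black coils in its tray. Leave its tray as it is. Same sizes and axes as brass_rack.
- dark_lip (a point): Middle of the top edge of the blue front lip of the dark coils' tray, same sizes as brass_lip.
- dish: Loose low open dish of amber glass, 94 mm across the rim, 80 mm across the foot, 36 mm high, wall 4 mm, inner floor 5 mm up and about 72 mm wide, about 200 g. Origin at the centre of its underside. It stands on the table 95 to 115 mm in front of the shut lip's place, up to 35 mm off its middle. It slides on the table when pushed from within or from outside, low down.
- brush: Loose brush, 180 mm long, lying near the robot; origin under its middle. A bystander.
- cup: Loose white cup, 68 mm across, 75 mm high, near the robot; origin at the centre of its underside. A bystander.
- dark_pile: Loose pile of nearly black coils, about 60 mm across, 18 mm high, near the robot; origin at the centre of its underside. A bystander.
- jar: Loose amber jar with black cap, 60 mm across, 90 mm high, on the right; origin at the centre of its underside. A bystander.
- bowl: Loose amber glass bowl, 100 mm across, 55 mm high, on the left; larger than the dish; origin at the centre of its underside. A bystander.
There are look-alikes about, which are no part of the job. What is shaped like the dish but green or red is not meant.

How it is judged:
On the way, in this order (a step that is already met when the one before it is completed fails the run):
1. the dish stands to one side, clear of the tray's way, upright and at rest ((y of dish in the frame of brass_rack above 0.119 m or y of dish in the frame of brass_rack below -0.119 m) and height (world z) of dish below 0.01 m and angle between dish's own z axis and vertical below 0.15 rad and linear speed of dish below 0.02 m/s), for 0.2 s.
2. the tray of brass coils is being drawn by a finger on its lip, more than 60 mm out (value of joint brass_tray above 0.06 m and contact force between the fingers and brass_tray above 0.2 N), for 0.05 s.
At the end, for the whole second after the job is handed in: The tray of brass coils is out to within 8 mm of its 140 mm stop and at rest; the dish stands upright on the table at rest, its centre at least 118 mm to the side of the tray's centre line (so just clear of it); the dark coils' tray has moved under 10 mm and every other loose thing under 30 mm (value of joint brass_tray above 0.132 m and velocity of joint brass_tray between -0.01 and 0.01 m/s and (y of dish in the frame of brass_rack above 0.118 m or y of dish in the frame of brass_rack below -0.118 m) and height (world z) of dish below 0.01 m and angle between dish's own z axis and vertical below 0.15 rad and linear speed of dish below 0.02 m/s and distance of dark_lip from where it was at the start of the episode below 0.01 m and distance of each of brush, cup, dark_pile, jar, bowl from where it was at the start of the episode below 0.03 m); the robot touches nothing.
It fails at once if the dish is lifted off the table or tipped (height (world z) of dish above 0.012 m or angle between dish's own z axis and vertical above 0.35 rad).
It fails at once if the tray of brass coils is pushed against the dish (contact force between brass_tray and dish above 0.5 N).
It fails at once if the tray or the dish is pinched or wrenched (over 40 N from the fingers) (contact force between the fingers and brass_tray above 40 N or contact force between the fingers and dish above 40 N).
It fails at once if the tray of dark coils is moved (distance of dark_lip from where it was at the start of the episode above 0.01 m).
It fails at once if a bystander is shifted by more than 30 mm (distance of any of brush, cup, dark_pile, jar, bowl from where it was at the start of the episode above 0.03 m).
It also fails if it takes over 43 s, if anything falls off the work surface, if the arm or the gripper's body presses on something with over 40 N, if the wrist force passes 120 N, or if a joint passes its speed limit or range.

ROBOT

A 6-joint arm with a two-finger parallel gripper is mounted at the origin on the work surface. World frame = base frame: x ahead of the robot, y to its left, z up, the work surface at z = 0. Lengths are in m, angles in rad, forces in N, time in s.
With the tool pointing down it reaches from about 0.3 to 0.875 m from the base axis. Payload 6.4 kg.
Tool frame: the origin (TCP) lies between the finger pads; the fingertips stand ctrl.tip_extent ahead of it and the grasp point (between the pads) is the TCP (ctrl.tip_extent is the distance from the TCP to the fingertips, in m); z points along the fingers, y is the line along which they close (so a half turn about z gives the same grasp; the last joint's range is limited). The gripper opens to 85 mm and grips with 20 to 120 N. Pads are 22 mm wide; open, the fingers measure 114 mm over their backs; the gripper's body (76 mm by 85 mm) begins 54 mm behind the grasp point. The pads swing forward as they close: fully open they stand 13 mm farther back than shut.
Start: joints at [0.944, 0.181, 1.607, -0, 1.354, -0.206], TCP at [0.235, 0.525, 0.25] pointing down, gripper open.
Joint ranges: [-2.99, 2.99], [-0.89, 2.07], [0.3, 2.58], [-1.14, 4.28], [0, 2.63], [-3.12, 3.12]. Speed limits (rad/s): [2.57, 2.57, 3.01, 3.14, 3.14, 3.14].

INTERFACE

Orientations are given as a unit quaternion [w, x, y, z].
In Python, from bench import ctrl gives the robot as it stands.
- The arm moves only by the tool send_rows, never from a script. Its arguments are lists of equal length, an entry for each row: "dr": the turn, a rotation vector about the tool's x, y, z in units of 6 degrees (1.0 is 6 degrees), a list of three; "xyz": the shift along the tool's x, y, z in cm, a list of three; "jaw": the opening in per cent of the stroke, from 0 (shut) to 100 (fully open). In form: {"dr": [[wx, wy, wz], ...], "xyz": [[dx, dy, dz], ...], "jaw": [jaw, ...]}. A call has exactly 8 rows; each row is the pose to reach, as a shift and turn from the pose commanded when the call began, along the tool's axes at that moment; what a row does not reach only later rows make up. A row lasts 1/8 s, in which the tool goes at most 62.5 mm and 10.7 degrees, less where a joint would pass 70% of its speed; a pose out of reach is approached as far as the arm can. A call with a gripper value outside its range is refused whole. The fingers move at their own pace and stop on an object; the grip force is fixed at half the most. Time passes only in rows, so rows that repeat a pose let the fingers close, or fill a call up. It gives the time, the measured TCP pose, the force, the opening and the grip force at its end, in the units of the state.
- ctrl.get_obs(): the state, without advancing time (a new reading comes with each control period).
- ctrl.camera(name): name is "scene" or "top" or "wrist"; returns the picture (384x512x3 uint8, red, green, blue); there is no depth.
- ctrl.calibration(name): a dict with "camera_matrix" (3x3 intrinsics, pixels), "world_from_camera" (4x4, takes a point from camera to world coordinates). Camera axes: x right, y up, looking along -z (the intrinsics and any distortion apply to the point x, -y, -z); pixel columns grow to the right and rows downward; lengths in m; the calibration is good to about 2 mm. A picture is of the moment at which its call begins: read the wrist's pose just before it. calibration takes no time and is no camera call; for the wrist camera it gives the pose at the moment of the call.
- ctrl.hand_in(): hands the job in; it is judged then, once.
The state is a dict: "time_s": time; "q": joint angles; "dq": joint speeds; "joint_efforts": joint torques, N m; "eef_pos": TCP position; "eef_rot": TCP orientation; "wrist_force": force on the tool from outside, world axes, zero at the start; "torque": the same for the moment, N m; "opening": opening from 0.0 (shut) to 1.0 (fully open); "grasp_force": force on a finger pad.
Only numpy, scipy, OpenCV 4.12 (cv2) and the standard library are available. Lean on these libraries where they do the work, as an engineer would, in place of code of your own. Each camera call takes 0.05 s, during which the arm holds its last target. There are 200 camera calls.

## Working session

There is one attempt and no reset: what is moved stays moved. The work goes in short steps, Python scripts to look and compute and a tool call to move; the robot and the scene stay as the last step left them, time stands still between calls to the robot, and variables do not carry over. Pictures are saved under pics/ and viewed, at most 10 in all, crops included, and the job is handed in when it is done.

Besides the shell and the picture viewer there is one more tool, called after ">>>" as name(argument=value, ...), one argument or row to a line, values as JSON. send_rows: Moves the arm, as the interface text tells. Its arguments: {"type":"object","properties":{"dr":{"type":"array","items":{"type":"array","items":{"type":"number"}}},"xyz":{"type":"array","items":{"type":"array","items":{"type":"number"}}},"jaw":{"type":"array","items":{"type":"number"}}},"required":["dr","xyz","jaw"]}

```bash
mkdir -p pics; ls; python3 - <<'E'
from bench import ctrl
import cv2
for n in ("top","scene"):
    im=ctrl.camera(n); cv2.imwrite(f"pics/{n}0.png",cv2.resize(im[:,:,::-1],(800,600),interpolation=cv2.INTER_CUBIC))
    c=ctrl.calibration(n); print(n,c)
print(ctrl.tip_extent,ctrl.get_obs())
E
```

```text
pics
top {'camera_matrix': array([[498.69270704,   0.        , 263.77096792],
       [  0.        , 498.69270704, 188.57383206],
       [  0.        ,   0.        ,   1.        ]]), 'world_from_camera': array([[ 0.00996332,  0.99725502, -0.07337003,  0.39046742],
       [-0.99986315,  0.01090465,  0.01244055,  0.01891493],
       [ 0.01320647,  0.07323604,  0.99722719,  1.59618273],
       [ 0.        ,  0.        ,  0.        ,  1.        ]])}
scene {'camera_matrix': array([[444.56355055,   0.        , 264.59245302],
       [  0.        , 444.56355055, 196.53805992],
       [  0.        ,   0.        ,   1.        ]]), 'world_from_camera': array([[ 0.85984584, -0.34156768,  0.37946891,  1.10803626],
       [ 0.51035705,  0.55439764, -0.65740318, -1.08122069],
       [ 0.01417101,  0.75893002,  0.65101798,  1.12639098],
       [ 0.        ,  0.        ,  0.        ,  1.        ]])}
0.019 {'time_s': 0.1, 'q': array([ 9.43685144e-01,  1.81468470e-01,  1.60789029e+00,  1.11914425e-05,
        1.35381723e+00, -2.06287705e-01]), 'dq': array([ 0.00154304, -0.00317101, -0.00154963,  0.00038928, -0.00122031,
       -0.00058924]), 'joint_efforts': array([ 6.67523800e-04, -4.45879912e+01, -3.52236342e+01, -2.60309416e-04,
        4.11046349e-03,  2.59363458e-05]), 'eef_pos': array([0.23459161, 0.52446148, 0.24948182]), 'eef_rot': array([-3.25420289e-04,  2.08863692e-01,  9.77944442e-01, -7.21715612e-04]), 'wrist_force': array([-0.11109147, -0.14377998, -0.45577245]), 'torque': array([ 0.03072396, -0.02439045,  0.01703344]), 'grasp_force': 0.0, 'opening': 0.9986368985883944}
```

View pics/top0.png

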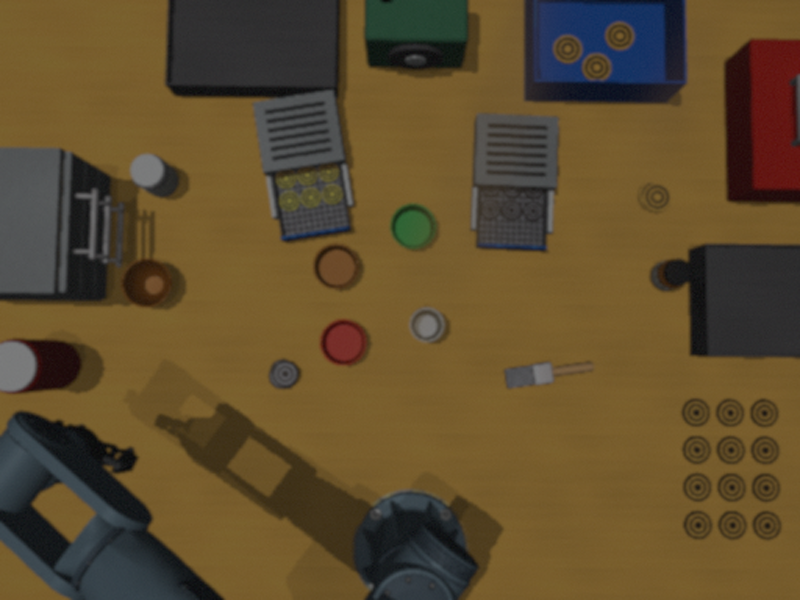

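View pics/scene0.png

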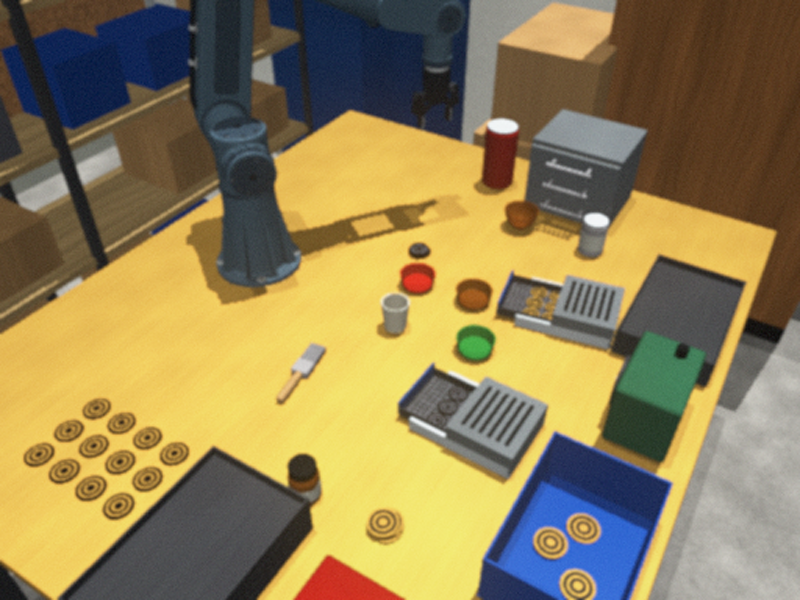

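The top view shows the brass rack on the left, with its lip from about (282,238) to (351,231). The amber dish is at (337,266), with green (413,227) and red (344,342) look-alikes nearby. I'll enlarge that area to measure it.

```bash
python3 - <<'E'
from bench import ctrl
import cv2
im=ctrl.camera("top")[:,:,::-1]
# crop cols 70-310, rows 50-230 , x3.33
cv2.imwrite("pics/crop1.png",cv2.resize(im[50:230,70:310],(800,600),interpolation=cv2.INTER_CUBIC))
E
cat > h.py <<'E'
import numpy as np
from bench import ctrl
def pix2w(u,v,z,name="top"):
    c=ctrl.calibration(name);K=c["camera_matrix"];T=c["world_from_camera"]
    d=np.linalg.solve(K,[u,v,1]);d=T[:3,:3]@[d[0],-d[1],-d[2]];o=T[:3,3]
    return o+d*(z-o[2])/d[2]
def crop(u,v,z): return pix2w(70+(u+.5)*.3-.5,50+(v+.5)*.3-.5,z)
E
```

```text
(no output)
```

View pics/crop1.png

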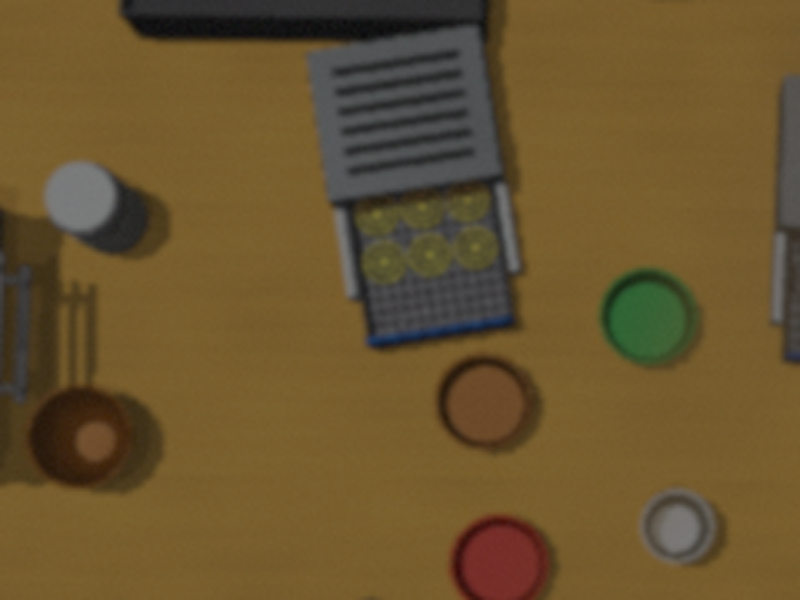

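```bash
python3 - <<'E'
from h import *
P={k:crop(*v) for k,v in dict(lipL=(368,340,.048),lipR=(517,322,.048),hfl=(331,204,.064),hfr=(502,180,.064),hrl=(308,52,.064),hrr=(480,25,.064),railL=(352,297,.03),railR=(517,271,.03),dishc=(484,402,.036),dishl=(437,402,.036),dishr=(531,402,.036),dishfloor=(485,404,.005),bowl=(81,437,.055),red=(499,562,.036),green=(648,317,.036),cup=(679,526,.075)).items()}
for k,v in P.items(): print(k,v[:2].round(4))
n=lambda a,b:np.linalg.norm(P[a]-P[b])
print("lip w",n('lipL','lipR'),"hood w",n('hfl','hfr'),n('hrl','hrr'),"d",n('hfl','hrl'),n('hfr','hrr'),"dish",n('dishl','dishr'))
f=(P['hfl']+P['hfr'])/2;r=(P['hrl']+P['hrr'])/2;ax=(r-f)[:2];ax/=np.linalg.norm(ax)
for a,b in(('lipR','lipL'),('hfr','hfl'),('hrr','hrl')):
  d=P[b]-P[a];print("yaw",np.arctan2(-d[0],d[1]))
yaw=np.arctan2(ax[1],ax[0]);print("yawx",yaw)
d=P['lipL']-P['lipR'];h=P['hfl']-P['hfr']
lip=(P['lipL']+P['lipR'])[:2]/2
print("lip",lip,"hoodfront",f)
for y in(yaw,.1,.12,.14):
  X=np.array([np.cos(y),np.sin(y)]);Y=np.array([-X[1],X[0]])
  O=(f[:2]-.105*X+r[:2]-.25*X)/2
  print(y,O,"lip",(lip-O)@X,(lip-O)@Y,{k:[((P[k][:2]-O)@X).round(3),((P[k][:2]-O)@Y).round(3)] for k in('dishc','bowl','red','green','cup')})
E
```

```text
lipL [0.6171 0.2622]
lipR [0.6358 0.123 ]
hfl [0.7422 0.297 ]
hfr [0.7671 0.1381]
hrl [0.8867 0.322 ]
hrr [0.9149 0.1612]
railL [0.6607 0.2811]
railR [0.6877 0.125 ]
dishc [0.5613 0.1537]
dishl [0.5608 0.1979]
dishr [0.5618 0.1095]
dishfloor [0.5628 0.1554]
bowl [0.5224 0.5245]
red [0.4109 0.1371]
green [ 0.644 -0.   ]
cup [ 0.445  -0.0299]
lip w 0.14044504916207876 hood w 0.1608470671214887 0.16326703593634342 d 0.14657014135089788 0.14963992360545283 dish 0.0884868261491228
yaw 0.13352762908039265
yaw 0.15499406104876484
yaw 0.1739173081102447
yawx 0.16309721069696015
lip [0.62648668 0.19263656] hoodfront [0.75464671 0.21753306 0.064     ]
0.16309721069696015 [0.65256963 0.20073536] lip -0.02705185649882312 -0.0037561031735609766 {'dishc': [np.float64(-0.098), np.float64(-0.032)], 'bowl': [np.float64(-0.076), np.float64(0.341)], 'red': [np.float64(-0.249), np.float64(-0.024)], 'green': [np.float64(-0.041), np.float64(-0.197)], 'cup': [np.float64(-0.242), np.float64(-0.194)]}
0.1 [0.65110081 0.21183651] lip -0.026407962311376276 -0.016646717820277362 {'dishc': [np.float64(-0.095), n
[... 166 characters left out ...]
 'cup': [np.float64(-0.229), np.float64(-0.22)]}
0.12 [0.65149052 0.20830803] lip -0.02670009423950791 -0.012565501213307993 {'dishc': [np.float64(-0.096), np.float64(-0.043)], 'bowl': [np.float64(-0.09), np.float64(0.329)], 'red': [np.float64(-0.247), np.float64(-0.042)], 'green': [np.float64(-0.032), np.float64(-0.206)], 'cup': [np.float64(-0.234), np.float64(-0.212)]}
0.14 [0.65195071 0.20478804] lip -0.026910548852575485 -0.008479258573391107 {'dishc': [np.float64(-0.097), np.float64(-0.038)], 'bowl': [np.float64(-0.084), np.float64(0.335)], 'red': [np.float64(-0.248), np.float64(-0.033)], 'green': [np.float64(-0.036), np.float64(-0.202)], 'cup': [np.float64(-0.238), np.float64(-0.203)]}
```

Checks: the lip measures 140 mm, the hood 161–163 × 147–150 mm, and rack yaw is about 0.165 rad. The tray is about 27 mm out, and the dish is at about (-0.098, -0.032) in the rack frame. The left side is open, while the green dish blocks the right, so I'll push left from inside with the fingers shut.

>>> send_rows(
  dr=[
    [0, 0, -0.7],
    [0, 0, -1.4],
    [0, 0, -2.1],
    [0, 0, -2.8],
    [0, 0, -3.5],
    [0, 0, -4.2],
    [0, 0, -5.6],
    [0, 0, -5.6],
  ],
  xyz=[
    [-5, -2.3, 0],
    [-11, -5, 0],
    [-17, -7.7, 0],
    [-23, -10.4, 0],
    [-29, -13.1, 0],
    [-35, -15.9, 0],
    [-41, -18.6, 0],
    [-45, -20.4, 0],
  ],
  jaw=[0, 0, 0, 0, 0, 0, 0, 0],
)

```text
time_s: 1.15
eef_pos: [0.5622, 0.1543, 0.2501]
eef_rot: [-0.0, -0.083, 0.997, 0.0]
wrist_force: [1.0, 0.6, 0.6]
opening: -0.003
grasp_force: 0.0
```

>>> send_rows(
  dr=[
    [0, 0, 0],
    [0, 0, 0],
    [0, 0, 0],
    [0, 0, 0],
    [0, 0, 0],
    [0, 0, 0],
    [0, 0, 0],
    [0, 0, 0],
  ],
  xyz=[
    [0, 0, 0],
    [0, 0, 0],
    [0, 0, 0],
    [0, 0, 3],
    [0, 0, 6],
    [0, 0, 9],
    [0, 0, 9],
    [0, 0, 9],
  ],
  jaw=[0, 0, 0, 0, 0, 0, 0, 0],
)

```text
time_s: 2.15
eef_pos: [0.5616, 0.1569, 0.1616]
eef_rot: [0.001, -0.083, 0.997, -0.0]
wrist_force: [0.1, -0.3, -0.2]
opening: -0.002
grasp_force: 0.0
```

```bash
cat >> h.py <<'E'
from scipy.spatial.transform import Rotation as R
YAW=.165;X=np.array([np.cos(YAW),np.sin(YAW)]);Y=np.array([-X[1],X[0]]);O=np.array([.6526,.2005])
def st():
    o=ctrl.get_obs();p=o["eef_pos"];r=R.from_quat(o["eef_rot"],scalar_first=True).as_matrix()
    print(o["time_s"],p.round(4),"rack",((p[:2]-O)@X).round(4),((p[:2]-O)@Y).round(4),"toolx",r[:,0].round(3),"tooly",r[:,1].round(3),"F",o["wrist_force"].round(2),o["opening"])
E
python3 - <<'E'
from h import *
import cv2
st()
im=ctrl.camera("wrist")[:,:,::-1]
cv2.imwrite("pics/w1.png",im)
E
```

```text
2.15 [0.5616 0.1569 0.1616] rack -0.097 -0.0281 toolx [-0.986 -0.166 -0.002] tooly [-0.166  0.986 -0.   ] F [ 0.12 -0.31 -0.25] -0.0015913520449596379
```

View pics/w1.png

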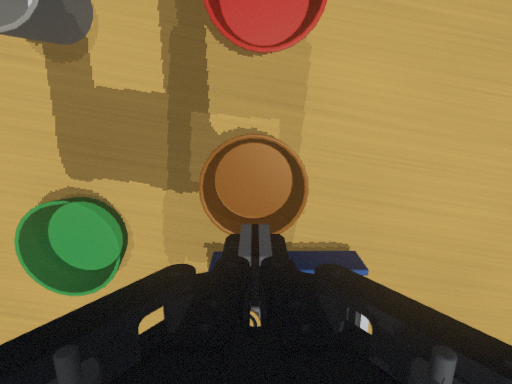

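The wrist view shows the dish rim centred at about (254,186), its inner floor at (254,180), and part of the blue lip from (211,258) to (366,262). I'll cross-check the positions with the calibration.

```bash
python3 - <<'E'
from h import *
for n,u,v,z in(("rim",254,186,.036),("floor",254,180,.005),("rimL",308,186,.036),("rimR",200,186,.036),("rimtop",254,135,.036),("lipRtop front",366,257,.048),("liplow",366,268,.048)):
    p=pix2w(u,v,z,"wrist");print(n,p.round(4),((p[:2]-O)@X).round(4),((p[:2]-O)@Y).round(4))
E
```

```text
rim [0.561  0.1564 0.036 ] -0.0976 -0.0285
floor [0.5632 0.1567 0.005 ] -0.0954 -0.0286
rimL [0.5534 0.2014 0.036 ] -0.0977 0.0171
rimR [0.5686 0.1114 0.036 ] -0.0975 -0.0741
rimtop [0.519  0.1493 0.036 ] -0.1402 -0.0285
lipRtop front [0.6041 0.2611 0.048 ] -0.0379 0.0677
liplow [0.6143 0.2638 0.048 ] -0.0274 0.0687
```

>>> send_rows(
  dr=[
    [0, 0, 0],
    [0, 0, 0],
    [0, 0, 0],
    [0, 0, 0],
    [0, 0, 0],
    [0, 0, 0],
    [0, 0, 0],
    [0, 0, 0],
  ],
  xyz=[
    [0, 0, 3],
    [0, 0, 6],
    [0, 0, 9],
    [0, 0, 11],
    [0, 0, 12],
    [0, 0, 12.7],
    [0, 0, 12.7],
    [0, 0, 12.7],
  ],
  jaw=[0, 0, 0, 0, 0, 0, 0, 0],
)

```text
time_s: 3.2
eef_pos: [0.5619, 0.156, 0.0341]
eef_rot: [0.001, -0.083, 0.997, -0.0]
wrist_force: [0.3, 1.3, -0.1]
opening: -0.004
grasp_force: 0.0
```

```bash
python3 -c "
from h import *
st()"
```

```text
3.2 [0.5619 0.156  0.0341] rack -0.0967 -0.029 toolx [-0.986 -0.165 -0.001] tooly [-0.165  0.986 -0.   ] F [ 0.3   1.3  -0.13] -0.0036146753025075888
```

>>> send_rows(
  dr=[
    [0, 0, 0],
    [0, 0, 0],
    [0, 0, 0],
    [0, 0, 0],
    [0, 0, 0],
    [0, 0, 0],
    [0, 0, 0],
    [0, 0, 0],
  ],
  xyz=[
    [0, 0.6, 0.1],
    [0, 1.2, 0.2],
    [0, 1.8, 0.2],
    [0, 2.4, 0.2],
    [0, 3, 0.2],
    [0, 3.7, 0.2],
    [0, 4.4, 0.2],
    [0, 5.2, 0.2],
  ],
  jaw=[0, 0, 0, 0, 0, 0, 0, 0],
)

```text
time_s: 4.2
eef_pos: [0.5526, 0.2077, 0.0313]
eef_rot: [-0.0, -0.083, 0.997, -0.0]
wrist_force: [-0.0, -1.1, -0.0]
opening: -0.0
grasp_force: 0.7
```

>>> send_rows(
  dr=[
    [0, 0, 0],
    [0, 0, 0],
    [0, 0, 0],
    [0, 0, 0],
    [0, 0, 0],
    [0, 0, 0],
    [0, 0, 0],
    [0, 0, 0],
  ],
  xyz=[
    [0, 0.8, 0],
    [0, 1.6, 0],
    [0, 2.4, 0],
    [0, 3.2, 0],
    [0, 4, 0],
    [0, 4.8, 0],
    [0, 5.6, 0],
    [0, 6.4, 0],
  ],
  jaw=[0, 0, 0, 0, 0, 0, 0, 0],
)

```text
time_s: 5.2
eef_pos: [0.542, 0.2709, 0.0313]
eef_rot: [-0.0, -0.083, 0.997, -0.0]
wrist_force: [0.4, -1.6, -0.2]
opening: 0.002
grasp_force: 0.7
```

>>> send_rows(
  dr=[
    [0, 0, 0],
    [0, 0, 0],
    [0, 0, 0],
    [0, 0, 0],
    [0, 0, 0],
    [0, 0, 0],
    [0, 0, 0],
    [0, 0, 0],
  ],
  xyz=[
    [0, 0.8, 0],
    [0, 1.6, 0],
    [0, 2.4, 0],
    [0, 3.2, 0],
    [0, 4, 0],
    [0, 4.8, 0],
    [0, 5.4, 0],
    [0, 5.4, 0],
  ],
  jaw=[0, 0, 0, 0, 0, 0, 0, 0],
)

```text
time_s: 6.2
eef_pos: [0.533, 0.3243, 0.0313]
eef_rot: [0.0, -0.083, 0.997, 0.0]
wrist_force: [0.3, -0.5, 0.5]
opening: -0.001
grasp_force: 0.0
```

```bash
python3 - <<'E'
from h import *
import cv2
st()
im=ctrl.camera("wrist")[:,:,::-1]
cv2.imwrite("pics/w2.png",im)
im=ctrl.camera("top")[:,:,::-1]
cv2.imwrite("pics/crop2.png",cv2.resize(im[50:230,70:310],(800,600),interpolation=cv2.INTER_CUBIC))
E
```

```text
6.2 [0.533  0.3243 0.0313] rack -0.0976 0.1418 toolx [-0.986 -0.165 -0.   ] tooly [-0.165  0.986  0.   ] F [ 0.28 -0.49  0.48] -0.0013691911868619463
```

View pics/crop2.png

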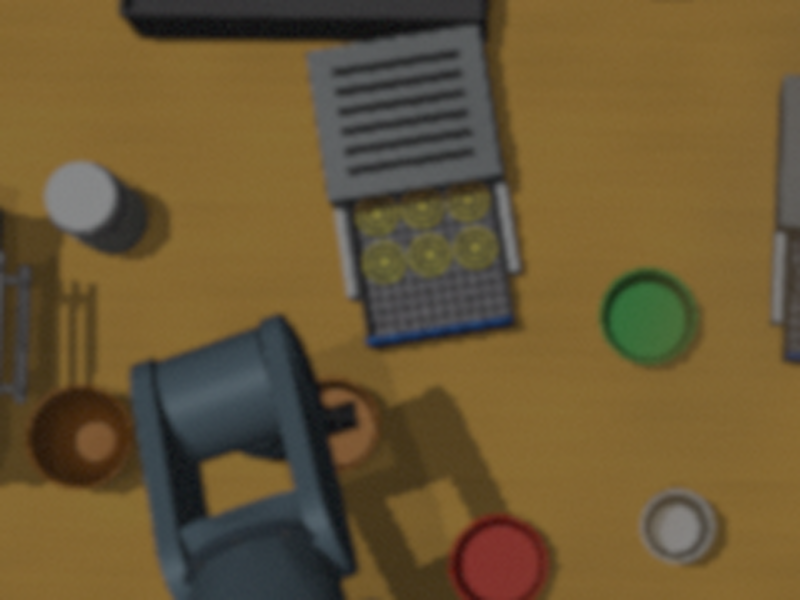

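The dish moved cleanly and its right rim edge is now at about (382,425). Its centre is near y 0.113, so it needs roughly 33 mm more.

>>> send_rows(
  dr=[
    [0, 0, 0],
    [0, 0, 0],
    [0, 0, 0],
    [0, 0, 0],
    [0, 0, 0],
    [0, 0, 0],
    [0, 0, 0],
    [0, 0, 0],
  ],
  xyz=[
    [0, 0.6, 0],
    [0, 1.2, 0],
    [0, 1.8, 0],
    [0, 2.4, 0],
    [0, 3, 0],
    [0, 3.4, 0],
    [0, 3.4, 0],
    [0, 3.4, 0],
  ],
  jaw=[0, 0, 0, 0, 0, 0, 0, 0],
)

```text
time_s: 7.3
eef_pos: [0.5277, 0.3573, 0.0314]
eef_rot: [0.0, -0.083, 0.997, 0.0]
wrist_force: [-1.0, -0.4, -0.6]
opening: 0.004
grasp_force: 0.0
```

>>> send_rows(
  dr=[
    [0, 0, 0],
    [0, 0, 0],
    [0, 0, 0],
    [0, 0, 0],
    [0, 0, 0],
    [0, 0, 0],
    [0, 0, 0],
    [0, 0, 0],
  ],
  xyz=[
    [0, -1, 0],
    [0, -2, 0],
    [0, -2.5, 0],
    [0, -2.5, -2],
    [0, -2.5, -5],
    [0, -2.5, -9],
    [0, -2.5, -12],
    [0, -2.5, -12],
  ],
  jaw=[0, 0, 0, 0, 0, 0, 0, 0],
)

```text
time_s: 8.3
eef_pos: [0.534, 0.3337, 0.1562]
eef_rot: [0.004, -0.083, 0.997, 0.001]
wrist_force: [-0.8, -1.1, -0.0]
opening: -0.001
grasp_force: 0.0
```

```bash
python3 - <<'E'
from h import *
import cv2
st()
c=ctrl.calibration("wrist")
im=ctrl.camera("wrist")[:,:,::-1]
cv2.imwrite("pics/w3.png",im)
E
```

```text
8.3 [0.534  0.3337 0.1562] rack -0.0951 0.1509 toolx [-0.986 -0.165 -0.008] tooly [-0.165  0.986  0.002] F [-0.77 -1.08 -0.02] -0.0005822296878972861
```

View pics/w3.png

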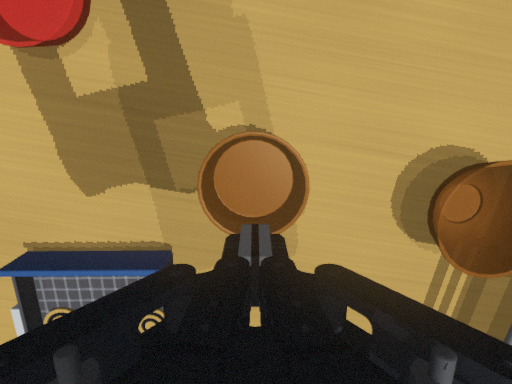

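The dish stands upright with its rim centre at about (254,185). The brass lip runs from (3,270) to (173,262), and the bowl is clear. Next I'll compute the positions and the move over the tray.

```bash
python3 - <<'E'
from h import *
for n,u,v,z in(("rim",254,185,.036),("floor",254,178,.005),("rimL",309,185,.036),("rimR",198,185,.036),("lipL front",170,253,.048),("lipL rear",173,263,.048),("lipR rear",3,275,.048),("lipR front",20,254,.048)):
    p=pix2w(u,v,z,"wrist");print(n,p.round(4),((p[:2]-O)@X).round(4),((p[:2]-O)@Y).round(4))
st()
E
```

```text
rim [0.5289 0.3325 0.036 ] -0.1004 0.1506
floor [0.5302 0.3327 0.005 ] -0.099 0.1505
rimL [0.5215 0.3768 0.036 ] -0.1004 0.1955
rimR [0.5364 0.2875 0.036 ] -0.1003 0.1049
lipL front [0.5944 0.2732 0.048 ] -0.0455 0.0813
lipL rear [0.6031 0.2765 0.048 ] -0.0363 0.0831
lipR rear [0.6379 0.1364 0.048 ] -0.0251 -0.0608
lipR front [0.6157 0.1512 0.048 ] -0.0445 -0.0426
8.35 [0.5327 0.3332 0.1538] rack -0.0964 0.1505 toolx [-0.986 -0.165 -0.004] tooly [-0.165  0.986  0.001] F [ 0.26 -1.86 -0.04] -0.0029210454226816494
```

>>> send_rows(
  dr=[
    [0, 0, 0],
    [0, 0, 0],
    [0, 0, 0],
    [0, 0, 0],
    [0, 0, 0],
    [0, 0, 0],
    [0, 0, 0],
    [0, 0, 0],
  ],
  xyz=[
    [-1.5, -2, 0],
    [-3.5, -5, 0],
    [-5.5, -8, 0],
    [-7.5, -11, 0],
    [-9, -13.5, 0],
    [-10, -15, 0],
    [-10, -15, 0],
    [-10, -15, 0],
  ],
  jaw=[0, 0, 0, 0, 0, 0, 0, 0],
)

```text
time_s: 9.35
eef_pos: [0.6543, 0.2017, 0.1507]
eef_rot: [-0.001, -0.083, 0.997, 0.0]
wrist_force: [-1.0, -0.1, -0.0]
opening: 0.002
grasp_force: 0.0
```

>>> send_rows(
  dr=[
    [0, 0, 0],
    [0, 0, 0],
    [0, 0, 0],
    [0, 0, 0],
    [0, 0, 0],
    [0, 0, 0],
    [0, 0, 0],
    [0, 0, 0],
  ],
  xyz=[
    [0, 0, 0],
    [0, 0, 1.5],
    [0, 0, 3],
    [0, 0, 4.5],
    [0, 0, 5.5],
    [0, 0, 5.5],
    [0, 0, 5.5],
    [0, 0, 5.5],
  ],
  jaw=[0, 0, 0, 0, 0, 0, 0, 0],
)

```text
time_s: 10.35
eef_pos: [0.6557, 0.2011, 0.0971]
eef_rot: [0.001, -0.083, 0.997, 0.0]
wrist_force: [0.6, 0.2, 0.4]
opening: 0.005
grasp_force: 0.0
```

```bash
python3 - <<'E'
from h import *
import cv2
st()
im=ctrl.camera("wrist")[:,:,::-1]
cv2.imwrite("pics/w4.png",im)
E
```

```text
10.35 [0.6557 0.2011 0.0971] rack 0.0032 0.0001 toolx [-0.986 -0.165 -0.001] tooly [-0.165  0.986 -0.   ] F [0.57 0.18 0.36] 0.005130586544846521
```

View pics/w4.png

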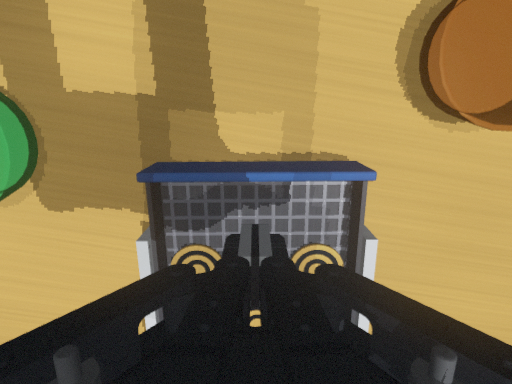

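The fingertips at (256,228) are centred behind the lip, which spans columns 139–373 at row 178, and ahead of the coils. The lip looks level in the tool frame. I'll descend and draw.

>>> send_rows(
  dr=[
    [0, 0, 0],
    [0, 0, 0],
    [0, 0, 0],
    [0, 0, 0],
    [0, 0, 0],
    [0, 0, 0],
    [0, 0, 0],
    [0, 0, 0],
  ],
  xyz=[
    [0, 0, 1.5],
    [0, 0, 3],
    [0, 0, 4.5],
    [0, 0, 5.6],
    [0, 0, 5.6],
    [0.4, 0, 5.6],
    [0.8, 0, 5.6],
    [1.2, 0, 5.6],
  ],
  jaw=[0, 0, 0, 0, 0, 0, 0, 0],
)

```text
time_s: 11.4
eef_pos: [0.6433, 0.1991, 0.0409]
eef_rot: [0.001, -0.083, 0.997, 0.0]
wrist_force: [4.7, 0.7, -0.5]
opening: 0.001
grasp_force: 3.3
```

>>> send_rows(
  dr=[
    [0, 0, 0],
    [0, 0, 0],
    [0, 0, 0],
    [0, 0, 0],
    [0, 0, 0],
    [0, 0, 0],
    [0, 0, 0],
    [0, 0, 0],
  ],
  xyz=[
    [0.4, 0, 0],
    [0.8, 0, 0],
    [1.2, 0, 0],
    [1.6, 0, 0],
    [2.1, 0, 0],
    [2.6, 0, 0],
    [3.1, 0, 0],
    [3.6, 0, 0],
  ],
  jaw=[0, 0, 0, 0, 0, 0, 0, 0],
)

```text
time_s: 12.4
eef_pos: [0.6074, 0.193, 0.0403]
eef_rot: [-0.0, -0.083, 0.997, -0.0]
wrist_force: [2.9, -0.5, 0.6]
opening: -0.001
grasp_force: 1.2
```

>>> send_rows(
  dr=[
    [0, 0, 0],
    [0, 0, 0],
    [0, 0, 0],
    [0, 0, 0],
    [0, 0, 0],
    [0, 0, 0],
    [0, 0, 0],
    [0, 0, 0],
  ],
  xyz=[
    [0.5, 0, 0],
    [1, 0, 0],
    [1.5, 0, 0],
    [2, 0, 0],
    [2.5, 0, 0],
    [3, 0, 0],
    [3.5, 0, 0],
    [4, 0, 0],
  ],
  jaw=[0, 0, 0, 0, 0, 0, 0, 0],
)

```text
time_s: 13.4
eef_pos: [0.5679, 0.1865, 0.0402]
eef_rot: [-0.0, -0.083, 0.997, -0.0]
wrist_force: [2.2, -1.5, -0.1]
opening: 0.005
grasp_force: 1.2
```

>>> send_rows(
  dr=[
    [0, 0, 0],
    [0, 0, 0],
    [0, 0, 0],
    [0, 0, 0],
    [0, 0, 0],
    [0, 0, 0],
    [0, 0, 0],
    [0, 0, 0],
  ],
  xyz=[
    [0.4, 0, 0],
    [0.8, 0, 0],
    [1.2, 0, 0],
    [1.6, 0, 0],
    [2, 0, 0],
    [2.4, 0, 0],
    [2.7, 0, 0],
    [3, 0, 0],
  ],
  jaw=[0, 0, 0, 0, 0, 0, 0, 0],
)

```text
time_s: 14.4
eef_pos: [0.5385, 0.1816, 0.0403]
eef_rot: [-0.0, -0.083, 0.997, 0.0]
wrist_force: [2.6, 0.1, -1.7]
opening: -0.002
grasp_force: 1.1
```

```bash
python3 -c "
from h import *
st()"
```

```text
14.4 [0.5385 0.1816 0.0403] rack -0.1157 0.0001 toolx [-0.986 -0.165  0.   ] tooly [-0.165  0.986  0.   ] F [ 2.65  0.08 -1.71] -0.0018489877797356051
```

>>> send_rows(
  dr=[
    [0, 0, 0],
    [0, 0, 0],
    [0, 0, 0],
    [0, 0, 0],
    [0, 0, 0],
    [0, 0, 0],
    [0, 0, 0],
    [0, 0, 0],
  ],
  xyz=[
    [0.2, 0, 0],
    [0.3, 0, 0],
    [0.4, 0, 0],
    [0.5, 0, 0],
    [0.6, 0, 0],
    [0.7, 0, 0],
    [0.7, 0, 0],
    [0.7, 0, 0],
  ],
  jaw=[0, 0, 0, 0, 0, 0, 0, 0],
)

```text
time_s: 15.4
eef_pos: [0.5328, 0.1806, 0.0404]
eef_rot: [0.001, -0.083, 0.997, 0.0]
wrist_force: [6.6, -0.2, -5.0]
opening: -0.002
grasp_force: 3.1
```

>>> send_rows(
  dr=[
    [0, 0, 0],
    [0, 0, 0],
    [0, 0, 0],
    [0, 0, 0],
    [0, 0, 0],
    [0, 0, 0],
    [0, 0, 0],
    [0, 0, 0],
  ],
  xyz=[
    [0.1, 0, 0],
    [0.1, 0, 0],
    [0.2, 0, 0],
    [0.2, 0, 0],
    [0.3, 0, 0],
    [0.3, 0, 0],
    [0.3, 0, 0],
    [0.3, 0, 0],
  ],
  jaw=[0, 0, 0, 0, 0, 0, 0, 0],
)

```text
time_s: 16.4
eef_pos: [0.5327, 0.1807, 0.0411]
eef_rot: [0.004, -0.082, 0.997, 0.001]
wrist_force: [13.7, 3.4, -10.7]
opening: -0.001
grasp_force: 7.7
```

The force is rising with no further motion, so the tray is at its stop. I'll back off, lift out and check.

>>> send_rows(
  dr=[
    [0, 0, 0],
    [0, 0, 0],
    [0, 0, 0],
    [0, 0, 0],
    [0, 0, 0],
    [0, 0, 0],
    [0, 0, 0],
    [0, 0, 0],
  ],
  xyz=[
    [-0.4, 0, 0],
    [-1, 0, 0],
    [-1.8, 0, 0],
    [-1.8, 0, 0],
    [-1.8, 0, -2],
    [-1.8, 0, -4],
    [-1.8, 0, -7],
    [-1.8, 0, -10],
  ],
  jaw=[0, 0, 0, 0, 0, 0, 0, 0],
)

```text
time_s: 17.4
eef_pos: [0.5469, 0.183, 0.1431]
eef_rot: [0.001, -0.083, 0.997, 0.0]
wrist_force: [0.9, -0.5, -0.7]
opening: -0.001
grasp_force: 0.0
```

>>> send_rows(
  dr=[
    [0, 0, 0],
    [0, 0, 0],
    [0, 0, 0],
    [0, 0, 0],
    [0, 0, 0],
    [0, 0, 0],
    [0, 0, 0],
    [0, 0, 0],
  ],
  xyz=[
    [0, -2, -4],
    [0, -6, -7],
    [0, -10, -7],
    [0, -15, -7],
    [0, -20, -7],
    [0, -25, -7],
    [0, -28, -7],
    [0, -28, -7],
  ],
  jaw=[0, 0, 0, 0, 0, 0, 0, 0],
)

```text
time_s: 18.4
eef_pos: [0.5931, -0.0955, 0.2121]
eef_rot: [0.001, -0.081, 0.997, -0.001]
wrist_force: [-0.1, 0.3, -0.3]
opening: 0.003
grasp_force: 0.0
```

```bash
python3 - <<'E'
from h import *
import cv2
st()
im=ctrl.camera("top")[:,:,::-1]
cv2.imwrite("pics/crop5.png",cv2.resize(im[50:230,70:310],(800,600),interpolation=cv2.INTER_CUBIC))
E
```

```text
18.4 [ 0.5931 -0.0955  0.2121] rack -0.1073 -0.2822 toolx [-0.987 -0.162 -0.002] tooly [-0.162  0.987 -0.001] F [-0.09  0.34 -0.28] 0.002577801968717546
```

View pics/crop5.png

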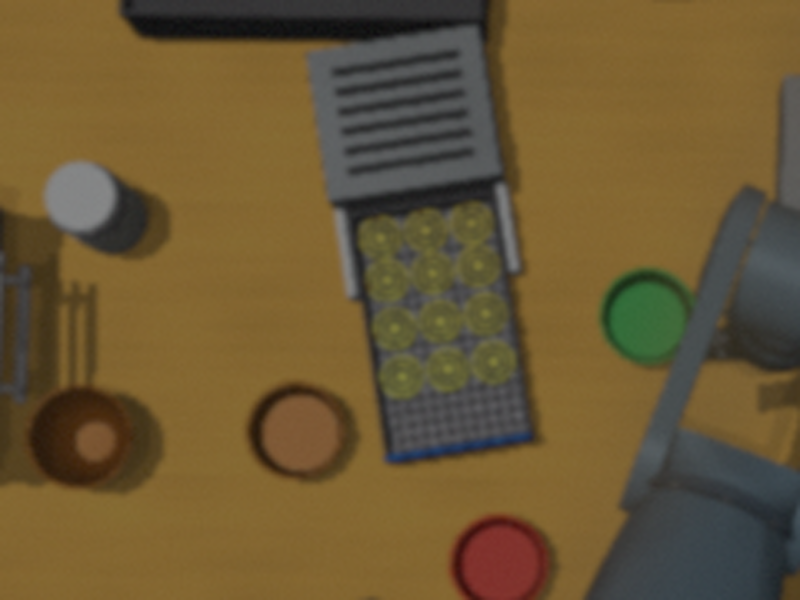

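The tray's lip now runs from (389,459) to (535,437). It moved about 119 px, or 113 mm, which puts it at the stop. The dish at (299,431) is about 149 mm off the centre line, and nothing else has moved.

```bash
python3 -c "
from bench import ctrl
print(ctrl.hand_in())"
```

```text
the job is handed in; nothing more can be done
None
```

I pushed the amber dish left until it was about 149 mm off the tray's centre line, drew the brass-coil tray out to its stop, and handed the job in at about 18 s; the hand-in returned no verdict.

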